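# Put the impact sockets back on their tray in order of size

## Robot

A 6-joint arm with a two-finger parallel gripper is mounted at the origin on the work surface. World frame = base frame: x ahead of the robot, y to its left, z up, the work surface at z = 0. Lengths are in mm, angles in rad, forces in N, time in s.
With the tool pointing down it reaches from about 325 to 775 mm from the base axis. Payload 5.5 kg.
Tool frame: the origin (TCP) lies at the very end of the fingers, on their centre line; the grasp point (between the pads) lies 19 mm behind it; z points along the fingers, y is the line along which they close (so a half turn about z gives the same grasp; the last joint's range is limited). The gripper opens to 85 mm and grips with 20 to 120 N. Pads are 22 mm wide; open, the fingers measure 114 mm over their backs; the gripper's body (76 mm by 85 mm) begins 54 mm behind the grasp point. The pads swing forward as they close: fully open they stand 13 mm farther back than shut.
Start: joints at [1.195, 0.091, 1.231, -0, 1.82, -0.057], TCP at [188.061, 569.78, 199.675] pointing down, gripper open.
Joint ranges: [-2.87, 2.87], [-0.86, 2.18], [0.17, 2.46], [-1.51, 4.65], [0.06, 2.69], [-2.65, 2.65]. Speed limits (rad/s): [2.57, 2.57, 3.01, 3.14, 3.14, 3.14].

## Interface

Orientations are given as [roll, pitch, yaw] about the fixed x, y, z axes, in that order (R = Rz(yaw) Ry(pitch) Rx(roll)).
In Python, from plant import sensors, optics, env gives the robot as it stands.
- The arm moves only by the shell command python3 -m jog 'ROWS' [FORCE]. ROWS is JSON, a list of rows, each an object with "hand": the opening, from 0 (shut) to 1 (fully open); "translation": the shift along the world's x, y, z in units of 0.3 m (1.0 is 0.3 m), a list of three; "spin": the turn about the world's z in units of pi rad (1.0 is pi rad). In form: [{"hand": hand, "translation": [dx, dy, dz], "spin": spin}, ...]. A call has 1 to 10 rows; each row is the pose to reach, as a shift and turn from the pose commanded when the call began, turning the shorter way round; what a row does not reach only later rows make up. A row lasts 1/8 s, in which the tool goes at most 62.5 mm and 10.7 degrees, less where a joint would pass 70% of its speed; a pose out of reach is approached as far as the arm can. A call with a number of a shift or a turn outside -1 to 1 is refused whole. A call with a gripper value outside its range is refused whole. The fingers move at their own pace and stop on an object; FORCE is the grip in N (left out, the last holds). Time passes only in rows, so rows that repeat a pose let the fingers close. It gives the time, the measured TCP pose, the force, the opening and the grip force at its end, in the units of the state.
- sensors.read_state(): the state, without advancing time (a new reading comes with each control period).
- optics.camera(name): name is "side" or "top" or "wrist"; returns the picture (420x560x3 uint8, red, green, blue); there is no depth.
- optics.camera_info(name): a dict with "K" (3x3 intrinsics, pixels), "k1" (the pictures are not rectified: a ray, as slopes to the right and down, at radius r is drawn at 1 + k1 r^2 times it, then the intrinsics apply), "R" (3x3) and "t" (3): a world point X has camera coordinates R X + t; the wrist camera has in their place "hand_eye" (4x4, takes a point from camera to tool coordinates, whose origin is the TCP and whose axes are the flange's). Camera axes: x right, y down, z forward; pixel columns grow to the right and rows downward; lengths in mm; the calibration is good to about 2 mm. A picture is of the moment at which its call begins: read the wrist's pose just before it. camera_info takes no time and is no camera call.
- env.hand_in(): hands the job in; it is judged then, once.
The state is a dict: "clock": time; "q": joint angles; "joint_vel": joint speeds; "joint_torque": joint torques, N m; "ee_pos": TCP position; "ee_rot": TCP orientation; "wrist_force": force on the tool from outside, world axes, zero at the start; "wrist_torque": the same for the moment, N m; "width": finger opening in mm; "grip_force": force on a finger pad.
Only numpy, scipy, OpenCV 4.12 (cv2) and the standard library are available. Lean on these libraries where they do the work, as an engineer would, in place of code of your own. Each camera call takes 0.05 s, during which the arm holds its last target. There are 200 camera calls.

## Task

Put the four loose impact sockets back on the empty posts of the socket tray, one to a post, hexagonal openings up and fully down on the tray, so that the row of five runs in order of size with the smallest next to the carrying handle. Leave the socket already on the middle post and the new piston where they are.

Things in the scene. Friction and masses are not known exactly. Their poses are not given: they have to be found in the camera images.
- tray: socket tray, fixed: grey steel channel 82 mm wide (x), 350 mm long (y), within 0.18 rad of the bench's y. Five equal upright posts at its x = 0, y = -136, -68, 0, 68, 136 mm, 10 mm thick, tapering to 4 mm over the last 10 mm, tips 44 mm above the bench. Tray floor 10 mm, side lips 14 mm above the bench. Origin: centre of the underside, on the bench; z up
- handle: carrying handle fixed across one end of the tray, at the tray's y = +182 or -182 mm (which end varies): a thick black rubber bar 64 mm long between two steel lugs, top 41 mm above the bench. The other end has only a thin grey plate 16 mm high. Origin: on the tray's centre line, on the bench; z up
- socket_36: steel impact socket, smallest of the five: round tube 36 mm across, 50 mm tall, about 0.24 kg, upright, 21 mm hexagonal opening up, 19.5 mm drive hole (right through) down; loose on the bench. Origin: centre of the underside, z up. Fully down on a post its underside is 10 mm above the bench, with about 5 mm of play all round the post
- socket_43: steel impact socket, second smallest of the five: round tube 43 mm across, 52 mm tall, about 0.32 kg, upright, 27 mm hexagonal opening up, 19.5 mm drive hole (right through) down; loose on the bench. Origin: centre of the underside, z up. Fully down on a post its underside is 10 mm above the bench, with about 5 mm of play all round the post
- socket_50: steel impact socket, middle of the five: round tube 50 mm across, 55 mm tall, about 0.4 kg, upright, 33 mm hexagonal opening up, 19.5 mm drive hole (right through) down; already on the tray's middle post. Origin: centre of the underside, z up. Fully down on a post its underside is 10 mm above the bench, with about 5 mm of play all round the post
- socket_57: steel impact socket, second largest of the five: round tube 57 mm across, 58 mm tall, about 0.5 kg, upright, 38 mm hexagonal opening up, 19.5 mm drive hole (right through) down; loose on the bench. Origin: centre of the underside, z up. Fully down on a post its underside is 10 mm above the bench, with about 5 mm of play all round the post
- socket_64: steel impact socket, largest of the five: round tube 64 mm across, 60 mm tall, about 0.62 kg, upright, 43 mm hexagonal opening up, 19.5 mm drive hole (right through) down; loose on the bench. Origin: centre of the underside, z up. Fully down on a post its underside is 10 mm above the bench, with about 5 mm of play all round the post
- piston: new aluminium piston, to be left alone: stands crown up on the bench, 90 mm across, 82 mm tall. Origin: centre of the underside, z up. (Other small parts lying near are at most 32 mm tall and 55 mm or more from the middle of any loose socket; a camshaft 85 mm high lies beyond the tray, 140 mm or more from any post)
There are look-alikes about, which are no part of the job. Leave any green or purple look-alike of the handle alone.

How it is judged:
By the outcome, as a careful person would: the job done as asked, in the order asked, and still so for the second after the job is handed in, with the robot touching nothing.
It also fails if it takes over 96 s, if anything falls off the work surface, if the arm or the gripper's body presses on something with over 40 N, if the wrist force passes 120 N, or if a joint passes its speed limit or range.

## Working session

There is one attempt and no reset: what is moved stays moved. The work goes in short steps, Python scripts to look and compute and a shell command to move; the robot and the scene stay as the last step left them, time stands still between calls to the robot, and variables do not carry over. Pictures are saved under pics/ and viewed, at most 14 in all, crops included, and the job is handed in when it is done.

```bash
mkdir -p pics; ls; cat > h.py <<'E'
import numpy as np, cv2
from plant import sensors, optics, env
def take(name,fn=None):
    s=sensors.read_state(); im=optics.camera(name)
    if fn: cv2.imwrite('pics/'+fn+'.png',im[:,:,::-1])
    return s,im
def Rr(r):
    from scipy.spatial.transform import Rotation as R
    return R.from_euler('xyz',r).as_matrix()
def ray(name,uv,s=None):
    i=optics.camera_info(name);K=np.array(i['K']);k=i['k1']
    d=(np.array(uv,float)-K[:2,2])/[K[0,0],K[1,1]]
    x=d.copy()
    for _ in range(20): x=d/(1+k*(x@x))
    v=np.array([x[0],x[1],1])
    if name=='wrist':
        H=np.array(i['hand_eye']);Rt=Rr(s['ee_rot'])
        return Rt@H[:3,3]+np.array(s['ee_pos']), Rt@H[:3,:3]@v
    R=np.array(i['R']);t=np.array(i['t'])
    return -R.T@t, R.T@v
def onz(name,uv,z,s=None):
    o,d=ray(name,uv,s); return o+d*(z-o[2])/d[2]
def proj(name,X,s=None):
    i=optics.camera_info(name);K=np.array(i['K'])
    if name=='wrist':
        H=np.array(i['hand_eye']);p=np.linalg.inv(H)@np.r_[Rr(s['ee_rot']).T@(np.array(X)-s['ee_pos']),1];p=p[:3]
    else: p=np.array(i['R'])@X+np.array(i['t'])
    x=p[:2]/p[2];x=x*(1+i['k1']*(x@x))
    return x*[K[0,0],K[1,1]]+K[:2,2]
E
python3 - <<'E'
from h import *
s,a=take('top','top1');take('side','side1')
print(s)
for n in('top','side','wrist'):print(n,optics.camera_info(n))
E
```

```text
pics
{'clock': 0.0, 'q': array([ 1.19529873e+00,  9.18755260e-02,  1.23188099e+00,  1.48483496e-05,
        1.81981325e+00, -5.66961766e-02]), 'joint_vel': array([ 1.77296069e-03, -7.36998832e-04,  2.99369876e-04,  2.70579019e-04,
       -1.36922659e-03, -6.97121060e-05]), 'joint_torque': array([ 3.94671952e-05, -4.58717215e+01, -4.18033504e+01, -6.86652015e-05,
        1.13001719e-02, -1.73612455e-05]), 'ee_pos': array([187.92419334, 569.44577503, 198.54372481]), 'ee_rot': array([-3.13961953e+00, -1.26409013e-04,  2.82279476e+00]), 'wrist_force': array([ 0.15976173, -0.86453989, -0.59068761]), 'wrist_torque': array([-0.00383897,  0.01131012, -0.01587531]), 'grip_force': 0.0, 'width': 85.40507432981092}
top {'K': array([[498.65409549,   0.        , 275.67548382],
       [  0.        , 498.65409549, 209.07356797],
       [  0.        ,   0.        ,   1.        ]]), 'k1': 0.017525907215128842, 'R': array([[ 0.01066171, -0.99985935,  0.01294642],
       [-0.99548498, -0.01183451, -0.09417858],
       [ 0.09431855, -0.01188386, -0.99547114]]), 't': array([  -4.60059444,  599.63541154, 1
[... 269 characters left out ...]
 [-0.20246452, -0.60021126, -0.77379233],
       [ 0.27868735,  0.72217126, -0.63308927]]), 't': array([-531.0367388 ,  160.09511469, 1168.38050116])}
wrist {'K': array([[346.30337862,   0.        , 280.62537134],
       [  0.        , 346.30337862, 204.88360991],
       [  0.        ,   0.        ,   1.        ]]), 'k1': -0.050558941811586953, 'hand_eye': array([[-7.31956590e-04, -9.65951842e-01, -2.58720896e-01,
         6.46726827e+01],
       [ 9.99999375e-01, -9.25660061e-04,  6.26879821e-04,
         6.60415664e-01],
       [-8.45023319e-04, -2.58720276e-01,  9.65951916e-01,
        -1.75010922e+02],
       [ 0.00000000e+00,  0.00000000e+00,  0.00000000e+00,
         1.00000000e+00]])}
```

View pics/top1.png

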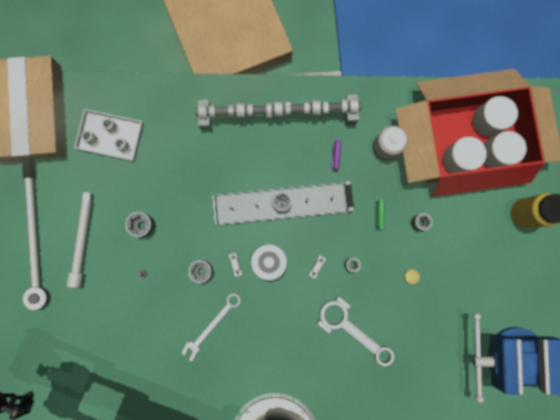

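View pics/side1.png

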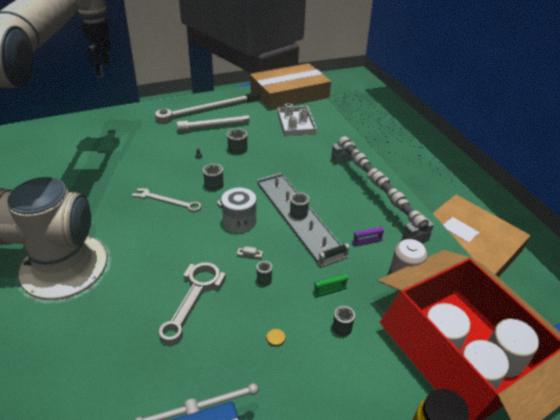

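The top view shows the tray from (214,208) to (350,196), with the black bar at its right end (350,196). Loose sockets are at (138,225), (200,272), (353,265) and (423,222), and the piston is at (268,262). Handle candidates are black at (350,196), green at (380,214) and purple at (337,155). Only the black one is on the tray. I'll confirm it in an enlarged crop and measure.

```bash
python3 - <<'E'
from h import *
im=cv2.imread('pics/top1.png')
def c(x,y,r=24): return cv2.resize(im[y-r:y+r,x-r:x+r],(260,260),interpolation=cv2.INTER_CUBIC)
A=np.vstack([np.hstack([c(138,225),c(200,272),c(353,265)]),np.hstack([c(423,222),c(350,196),c(226,208)])])
cv2.imwrite('pics/crop1.png',A)
hsv=cv2.cvtColor(im,cv2.COLOR_BGR2HSV)
m=((hsv[:,:,1]<90)).astype(np.uint8)*255
m=cv2.morphologyEx(m,cv2.MORPH_OPEN,np.ones((3,3)))
cs,_=cv2.findContours(m,cv2.RETR_EXTERNAL,cv2.CHAIN_APPROX_NONE)
for k in cs:
    (x,y),r=cv2.minEnclosingCircle(k)
    for p in [(138,225),(200,272),(353,265),(423,222),(282,203),(268,262)]:
        if np.hypot(x-p[0],y-p[1])<12:
            print(p,(x,y),r,cv2.contourArea(k),onz('top',(x,y),30).round(0),'diam',2*np.sqrt(cv2.contourArea(k)/np.pi)*1250/498, cv2.minAreaRect(k))
E
```

```text
(no output)
```

View pics/crop1.png

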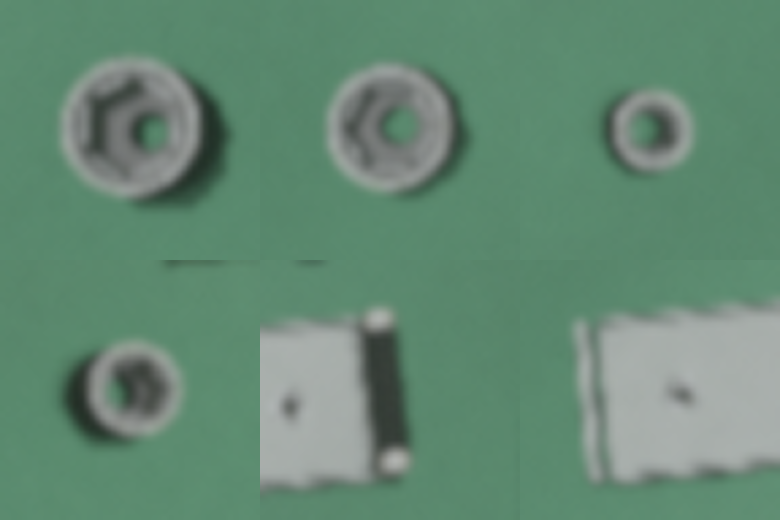

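The crop confirms it: the black bar with two light lugs sits on the tray's right end (image (350,196)), and the other end has only a thin plate. The rim diameters read about 64, 57, 36 and 43 mm in the order listed. Next come exact centres and the tray pose.

```bash
python3 - <<'E'
from h import *
im=cv2.imread('pics/top1.png')
hsv=cv2.cvtColor(im,cv2.COLOR_BGR2HSV)
print(hsv[225,160],hsv[208,240],hsv[258,353])
m=((hsv[:,:,1]<45)&(hsv[:,:,2]>105)).astype(np.uint8)*255
cs,_=cv2.findContours(m,cv2.RETR_EXTERNAL,cv2.CHAIN_APPROX_NONE)
for k in cs:
    if len(k)<8: continue
    (x,y),r=cv2.minEnclosingCircle(k)
    for p,h in [((138,225),60),((200,272),58),((353,265),50),((423,222),52),((268,262),82)]:
        if np.hypot(x-p[0],y-p[1])<8:
            e=cv2.minAreaRect(k);print(p,np.round(e[0],1),np.round(e[1],1),onz('top',e[0],h).round(1),'d',np.array(e[1])*np.linalg.norm(onz('top',e[0],h)-onz('top',np.array(e[0])+[1,0],h)))
    if cv2.contourArea(k)>3000 and 200<x<360 and 150<y<250:
        b=cv2.boxPoints(cv2.minAreaRect(k));P=np.array([onz('top',q,14)for q in b]);print('tray',P.round(0).tolist(),P.mean(0))
# posts tips guess / socket_50 rim
E
for i in 1; do :; done
```

```text
[ 73  90 136] [ 77  10 175] [ 68  27 150]
(200, 272) [199.  271.5] [23. 22.] [432.6 198.8  58. ] d [59.2409589  56.66526504]
(353, 265) [353. 265.] [14. 14.] [ 453.3 -201.1   50. ] d [36.61524746 36.61524746]
(268, 262) [268.5 262. ] [36. 35.] [459.   19.6  82. ] d [91.61971433 89.07472226]
(423, 222) [423.4 221.2] [17.1 16.4] [ 570.  -386.7   52. ] d [44.98759821 43.32139478]
(138, 225) [137.5 224.5] [25. 25.] [552.2 360.8  60. ] d [64.49424804 64.49424804]
tray [[638.0, 177.0, 14.0], [682.0, -201.0, 14.0], [597.0, -209.0, 14.0], [554.0, 167.0, 14.0]] [617.3715701  -16.49250983  14.        ]
```

```bash
python3 -m jog '[{"hand":1,"translation":[0.2,-0.14,0],"spin":-0.05},{"hand":1,"translation":[0.4,-0.28,0],"spin":-0.1},{"hand":1,"translation":[0.6,-0.42,0],"spin":-0.16},{"hand":1,"translation":[0.8,-0.56,0],"spin":-0.22},{"hand":1,"translation":[1,-0.7,0],"spin":-0.28},{"hand":1,"translation":[1,-0.7,0],"spin":-0.34},{"hand":1,"translation":[1,-0.7,0],"spin":-0.362},{"hand":1,"translation":[1,-0.7,0],"spin":-0.362},{"hand":1,"translation":[1,-0.7,0],"spin":-0.362}]' 60
python3 -m jog '[{"hand":1,"translation":[0.21,0,0],"spin":0},{"hand":1,"translation":[0.21,0,0],"spin":0},{"hand":1,"translation":[0.21,0,0],"spin":0}]'
python3 - <<'E'
from h import *
s,im=take('wrist','w1'); print(s['ee_pos'],s['ee_rot'],s['clock'])
print(proj('wrist',[552,361,60],s),proj('wrist',[433,199,58],s))
E
```

```text
clock: 1.23
ee_pos: [487.6, 360.2, 199.5]
ee_rot: [-3.141, 0.0, 1.688]
wrist_force: [0.0, 0.1, -0.3]
width: 85.5
grip_force: 0.0
clock: 1.6
ee_pos: [550.5, 360.4, 199.3]
ee_rot: [-3.141, 0.0, 1.687]
wrist_force: [-0.3, 0.6, 0.6]
width: 85.1
grip_force: 0.0
[550.46062969 360.36438585 199.31211826] [-3.14059276e+00  1.18384415e-04  1.68700310e+00] 1.6
[281.46276805 185.33954471] [151.55939033 322.12440208]
```

View pics/w1.png

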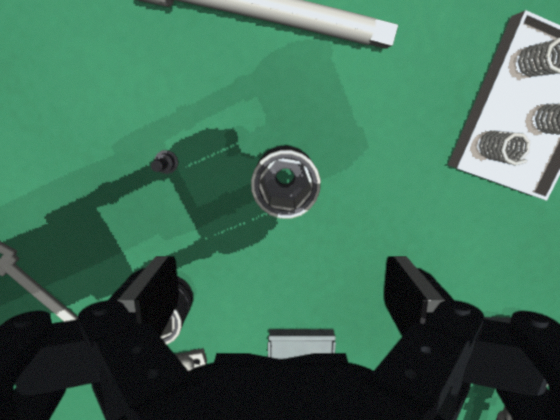

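The wrist picture shows the 64 socket's rim centred near (286,184), about 68 px across. The tray's plate end is visible at the bottom, at (301,340).

```bash
cat >> h.py <<'E'
def rim(im,s,X,d):
    """rim circle near the projection of X, by Hough; returns world centre on z=X[2] and diameter"""
    g=cv2.medianBlur(cv2.cvtColor(im,cv2.COLOR_RGB2GRAY),3)
    p=proj('wrist',X,s); r=np.linalg.norm(proj('wrist',np.array(X)+[d/2,0,0],s)-p)
    x0,y0=np.maximum((p-2.0*r).astype(int),0); c=g[y0:int(p[1]+2.0*r),x0:int(p[0]+2.0*r)]
    H=cv2.HoughCircles(cv2.resize(c,None,fx=3,fy=3,interpolation=cv2.INTER_CUBIC),cv2.HOUGH_GRADIENT_ALT,1,20,param1=150,param2=0.6,minRadius=int(3*r*.85),maxRadius=int(3*r*1.15))
    if H is None: print('none');return
    for h in H[0][:3]:
        q=h[:2]/3+[x0,y0]-1/3; print('pred',p.round(1),r.round(1),'found',q.round(1),(h[2]/3).round(1),onz('wrist',q,X[2],s).round(1))
E
python3 - <<'E'
from h import *
im=cv2.imread('pics/w1.png')[:,:,::-1].copy()
s=dict(ee_pos=[550.5,360.4,199.5],ee_rot=[-3.141,0,1.687])
rim(im,s,[552,361,60],64)
E
```

```text
pred [281.4 185.3] 34.4 found [284.3 184. ] 31.0 [554.6 362.6  60. ]
pred [281.4 185.3] 34.4 found [284.3 184. ] 34.2 [554.6 362.6  60. ]
```

```bash
python3 -m jog '[{"hand":0.95,"translation":[0.013,0.008,-0.2],"spin":0},{"hand":0.95,"translation":[0.013,0.008,-0.4],"spin":0},{"hand":0.95,"translation":[0.013,0.008,-0.58],"spin":0},{"hand":0.95,"translation":[0.013,0.008,-0.58],"spin":0},{"hand":0,"translation":[0.013,0.008,-0.58],"spin":0},{"hand":0,"translation":[0.013,0.008,-0.58],"spin":0},{"hand":0,"translation":[0.013,0.008,-0.58],"spin":0},{"hand":0,"translation":[0.013,0.008,-0.58],"spin":0},{"hand":0,"translation":[0.013,0.008,-0.58],"spin":0}]' 70
```

```text
clock: 2.78
ee_pos: [555.1, 362.2, 25.9]
ee_rot: [3.141, -0.0, 1.685]
wrist_force: [0.8, 0.2, -0.1]
width: 0.1
grip_force: 0.0
```

The fingers shut on nothing, so I'll look again.

```bash
python3 - <<'E'
from h import *
s,im=take('wrist','w2'); _,t=take('top','top2')
T=cv2.resize(t[170:280,80:220],None,fx=3,fy=3)
A=np.zeros((420,980,3),np.uint8);A[:,:560]=im;A[:330,560:980]=T[:330,:420]
cv2.imwrite('pics/w2t.png',cv2.resize(A,(800,343))[:,:,::-1])
E
```

```text
(no output)
```

View pics/w2t.png

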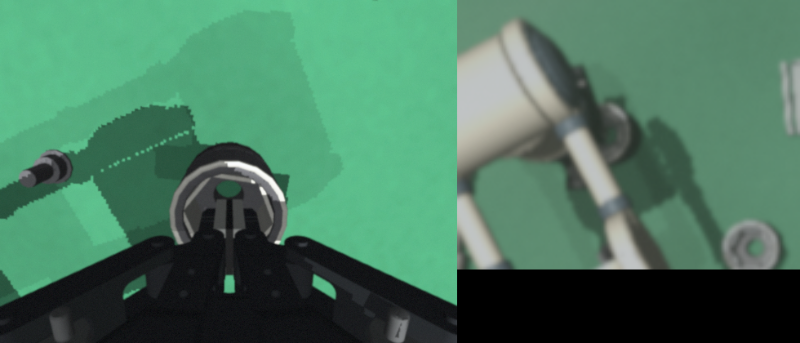

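```bash
python3 - <<'E'
from h import *
s,t=take('side')
print(s['width'],s['grip_force'],s['ee_pos'],s['clock']); p=proj('side',s['ee_pos']).astype(int);print(p, proj('wrist',s['ee_pos'],s))
c=t[p[1]-60:p[1]+45,p[0]-70:p[0]+70]
w=cv2.imread('pics/w2.png')[:,:,::-1].copy()
rim(w,s,[555,366,60],64)
cv2.imwrite('pics/s2.png',cv2.resize(c,(800,600),interpolation=cv2.INTER_CUBIC)[:,:,::-1])
E
```

```text
-0.11810992316490948 0.0 [554.9382235  362.12894432  25.56275063] 2.875
[236 142] [279.06862216 238.86124191]
none
```

View pics/s2.png

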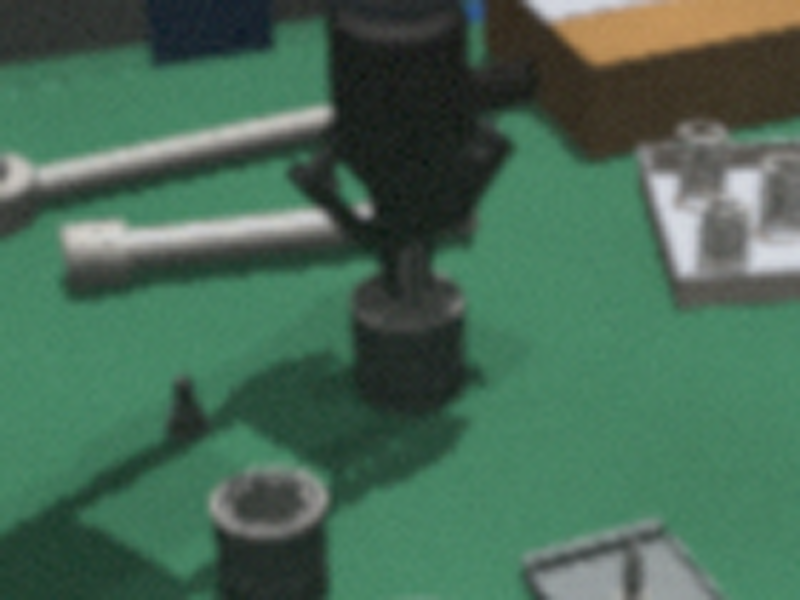

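The fingers closed before the descent was complete and ended up inside the hex opening; the socket hasn't moved. I'll lift out, reopen and descend again. From now on I close only after checking the height.

```bash
python3 -m jog '[{"hand":0,"translation":[0,0,0.1],"spin":0},{"hand":0,"translation":[0,0,0.25],"spin":0},{"hand":0,"translation":[0,0,0.25],"spin":0},{"hand":1,"translation":[0,0,0.25],"spin":0},{"hand":1,"translation":[0,0,0.25],"spin":0},{"hand":1,"translation":[0,0,0.25],"spin":0},{"hand":1,"translation":[0,0,0.25],"spin":0},{"hand":1,"translation":[0,0,0.25],"spin":0},{"hand":1,"translation":[0,0,0.25],"spin":0},{"hand":1,"translation":[0,0,0.25],"spin":0}]'
python3 - <<'E'
from h import *
s,im=take('wrist','w3'); print(s['ee_pos'],s['width'])
rim(im,s,[555,364,60],64)
E
```

```text
clock: 4.18
ee_pos: [555.0, 362.2, 100.8]
ee_rot: [3.141, -0.0, 1.686]
wrist_force: [0.1, 0.6, -0.2]
width: 85.3
grip_force: 0.0
[554.99198841 362.19278952 100.76973146] 85.30506877466213
pred [279.6 214.2] 49.0 found [279.3 215.3] 45.5 [554.9 363.2  60. ]
```

```bash
python3 -m jog '[{"hand":1,"translation":[0,0.003,-0.13],"spin":0},{"hand":1,"translation":[0,0.003,-0.25],"spin":0},{"hand":1,"translation":[0,0.003,-0.25],"spin":0},{"hand":1,"translation":[0,0.003,-0.25],"spin":0}]'
python3 -m jog '[{"hand":0,"translation":[0,0,0],"spin":0},{"hand":0,"translation":[0,0,0],"spin":0},{"hand":0,"translation":[0,0,0],"spin":0},{"hand":0,"translation":[0,0,0],"spin":0}]' 80
```

```text
clock: 4.72
ee_pos: [555.6, 363.4, 27.4]
ee_rot: [3.14, -0.001, 1.686]
wrist_force: [0.8, 0.4, 1.0]
width: 85.1
grip_force: 0.0
clock: 5.22
ee_pos: [555.3, 363.2, 26.4]
ee_rot: [3.141, -0.0, 1.685]
wrist_force: [0.8, 0.1, 0.1]
width: 12.7
grip_force: 0.0
```

```bash
python3 - <<'E'
from h import *
s,im=take('wrist','w4'); print(s['ee_pos'],s['width'],s['grip_force'],s['clock'])
E
```

```text
[555.25893301 363.24073359  26.43767692] 12.733548930218827 0.0 5.225
```

View pics/w4.png

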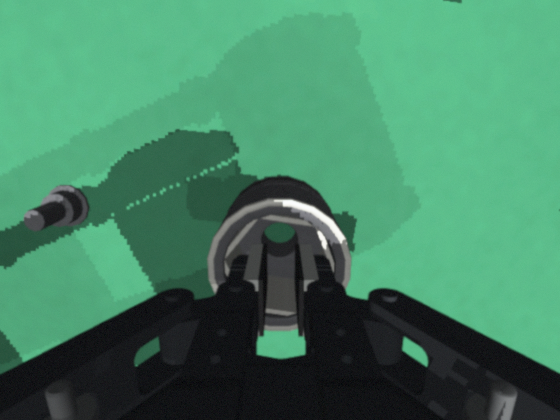

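```bash
python3 -m jog '[{"hand":1,"translation":[0,0,0],"spin":0},{"hand":1,"translation":[0,0,0],"spin":0}]' 20
python3 -m jog '[{"hand":1,"translation":[0,0,0],"spin":0},{"hand":1,"translation":[0,0,0],"spin":0}]'
python3 -m jog '[{"hand":1,"translation":[0,0,0],"spin":0},{"hand":1,"translation":[0,0,0],"spin":0}]'
python3 - <<'E'
from h import *
s,im=take('wrist','w5'); print(s['ee_pos'],s['width'],s['grip_force'],s['clock'])
E
```

```text
clock: 5.52
ee_pos: [554.5, 363.0, 25.0]
ee_rot: [-3.14, 0.0, 1.686]
wrist_force: [1.6, 0.3, -1.7]
width: 36.1
grip_force: 17.8
clock: 5.78
ee_pos: [554.6, 363.0, 25.0]
ee_rot: [-3.14, 0.0, 1.686]
wrist_force: [0.2, 0.5, -2.7]
width: 35.9
grip_force: 17.5
clock: 6.02
ee_pos: [554.6, 362.9, 25.1]
ee_rot: [-3.141, 0.0, 1.686]
wrist_force: [-0.0, 0.3, -5.1]
width: 35.5
grip_force: 17.4
[554.61346212 362.90859766  25.05147283] 35.472256189832294 17.397356251749443 6.025
```

View pics/w5.png

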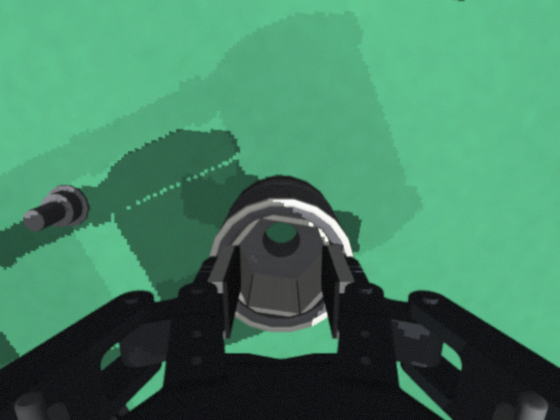

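The outward force shows that the walls do stop the fingers, so the fast close must have pushed through. I'll lift out, reopen, and close gently in steps at low force, watching the width.

```bash
python3 -m jog '[{"hand":0.2,"translation":[0,0,0],"spin":0},{"hand":0.2,"translation":[0,0,0],"spin":0},{"hand":0.2,"translation":[0,0,0.13],"spin":0},{"hand":0.2,"translation":[0,0,0.25],"spin":0},{"hand":0.2,"translation":[0,0,0.25],"spin":0},{"hand":1,"translation":[0,0,0.25],"spin":0},{"hand":1,"translation":[0,0,0.25],"spin":0},{"hand":1,"translation":[0,0,0.25],"spin":0},{"hand":1,"translation":[0,0,0.25],"spin":0},{"hand":1,"translation":[0,0,0.25],"spin":0}]' 30
python3 - <<'E'
from h import *
s,im=take('wrist','w6'); print(s['ee_pos'],s['width'])
rim(im,s,[555,364,60],64)
E
python3 -m jog '[{"hand":1,"translation":[0,0,-0.13],"spin":0},{"hand":1,"translation":[0,0,-0.25],"spin":0},{"hand":1,"translation":[0,0,-0.25],"spin":0},{"hand":1,"translation":[0,0,-0.25],"spin":0}]'
python3 - <<'E'
from h import *
take('wrist','w7')
E
python3 -m jog '[{"hand":0.85,"translation":[0,0,0],"spin":0},{"hand":0.8,"translation":[0,0,0],"spin":0}]' 30
python3 -m jog '[{"hand":0.77,"translation":[0,0,0],"spin":0},{"hand":0.74,"translation":[0,0,0],"spin":0},{"hand":0.72,"translation":[0,0,0],"spin":0}]' 30
```

```text
clock: 7.32
ee_pos: [554.9, 363.0, 100.4]
ee_rot: [-3.141, 0.0, 1.685]
wrist_force: [0.4, -0.5, -0.0]
width: 85.5
grip_force: 0.0
[554.90698489 363.02555969 100.41020472] 85.45324872521103
pred [279.6 215.5] 49.0 found [274.3 217.7] 47.0 [551.8 362.2  60. ]
pred [279.6 215.5] 49.0 found [274.3 217.7] 42.9 [551.8 362.2  60. ]
clock: 7.88
ee_pos: [555.6, 363.5, 27.4]
ee_rot: [3.14, -0.001, 1.685]
wrist_force: [-0.3, 0.2, -0.4]
width: 85.8
grip_force: 0.0
clock: 8.18
ee_pos: [555.6, 363.4, 27.2]
ee_rot: [3.14, -0.001, 1.686]
wrist_force: [0.5, 0.0, -0.6]
width: 68.4
grip_force: 0.0
clock: 8.55
ee_pos: [554.9, 363.1, 25.6]
ee_rot: [-3.141, 0.0, 1.686]
wrist_force: [-0.2, -0.3, -0.6]
width: 61.4
grip_force: 0.0
```

View pics/w7.png

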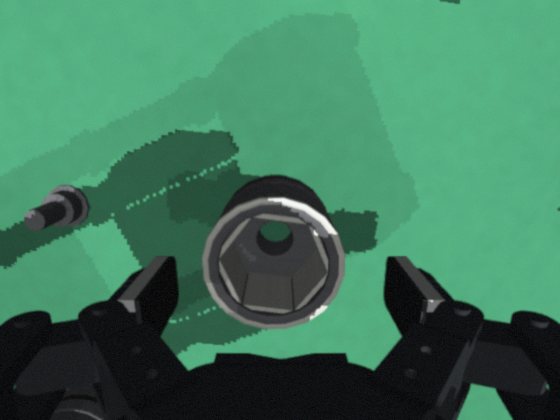

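```bash
python3 - <<'E'
from h import *
s,t=take('side'); _,w=take('wrist')
x,y=proj('side',[555,363,40]).astype(int)
c=t[y-30:y+30,x-30:x+30]
A=np.hstack([cv2.resize(c,(400,400),interpolation=cv2.INTER_CUBIC),cv2.resize(w[180:330,160:400],(400,250)).repeat(1,0) if 0 else cv2.copyMakeBorder(cv2.resize(w[150:390,160:400],(400,400)),0,0,0,0,0)])
cv2.imwrite('pics/s8.png',A[:,:,::-1])
for z in(0,25,38,60): print(z,((proj('side',[555,363,z])-[x-30,y-30])*400/60).round(0))
E
```

```text
0 [206. 273.]
25 [205. 229.]
38 [204. 206.]
60 [203. 167.]
```

View pics/s8.png

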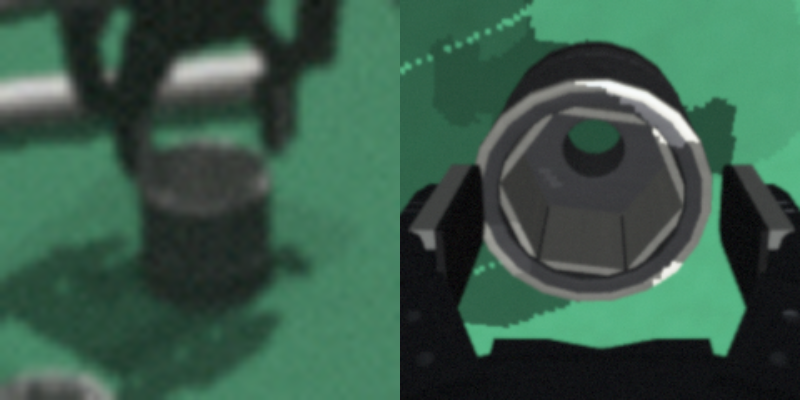

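The crop shows the real fingertips at about rim height (z ≈ 58) while the TCP reads 26. The pads stand well back when open, so the grasp has to be lower. I'll open, go down 22 mm and close.

```bash
python3 -m jog '[{"hand":0.95,"translation":[0,0,0],"spin":0},{"hand":0.95,"translation":[0,0,0],"spin":0},{"hand":0.95,"translation":[-0.007,0,-0.035],"spin":0},{"hand":0.95,"translation":[-0.007,0,-0.073],"spin":0},{"hand":0.95,"translation":[-0.007,0,-0.073],"spin":0}]' 60
python3 -m jog '[{"hand":0.8,"translation":[0,0,0],"spin":0},{"hand":0.7,"translation":[0,0,0],"spin":0},{"hand":0.6,"translation":[0,0,0],"spin":0},{"hand":0.6,"translation":[0,0,0],"spin":0}]' 60
```

```text
clock: 9.28
ee_pos: [551.6, 362.4, 1.3]
ee_rot: [-3.138, 0.002, 1.686]
wrist_force: [-0.2, 0.6, -0.0]
width: 81.0
grip_force: 0.0
clock: 9.78
ee_pos: [553.1, 363.2, 4.6]
ee_rot: [3.141, -0.0, 1.686]
wrist_force: [-1.6, -0.1, 4.2]
width: 62.9
grip_force: 67.7
```

```bash
python3 -m jog '[{"hand":0.6,"translation":[0,0,0.15],"spin":0},{"hand":0.6,"translation":[0,0,0.33],"spin":0},{"hand":0.6,"translation":[0,0,0.5],"spin":0},{"hand":0.6,"translation":[0.03,-0.18,0.5],"spin":0},{"hand":0.6,"translation":[0.06,-0.36,0.5],"spin":0},{"hand":0.6,"translation":[0.09,-0.54,0.5],"spin":0},{"hand":0.6,"translation":[0.12,-0.72,0.5],"spin":0},{"hand":0.6,"translation":[0.15,-0.9,0.5],"spin":0},{"hand":0.6,"translation":[0.16,-1,0.5],"spin":0},{"hand":0.6,"translation":[0.16,-1,0.5],"spin":0}]'
python3 -m jog '[{"hand":0.6,"translation":[0,0,0],"spin":0},{"hand":0.6,"translation":[0,0,0],"spin":0}]'
python3 - <<'E'
from h import *
s,im=take('wrist','w9'); print(s['ee_pos'],s['ee_rot'],s['width'],s['clock'])
a=0.115
for y in(68,136): print(proj('wrist',[616-np.sin(a)*y,-9+np.cos(a)*y,44],s))
E
```

```text
clock: 11.02
ee_pos: [600.4, 60.3, 151.4]
ee_rot: [-3.138, 0.001, 1.682]
wrist_force: [0.2, 0.7, -6.1]
width: 62.9
grip_force: 69.9
clock: 11.28
ee_pos: [600.5, 64.2, 153.0]
ee_rot: [-3.141, -0.0, 1.687]
wrist_force: [-0.2, -0.1, -6.6]
width: 62.6
grip_force: 69.9
[600.54972085  64.22579714 153.04520628] [-3.14051045e+00 -4.04439721e-04  1.68705404e+00] 62.623927032459335 11.275
[287.86093854 200.75330216]
[288.34064639 118.18618019]
```

View pics/w9.png

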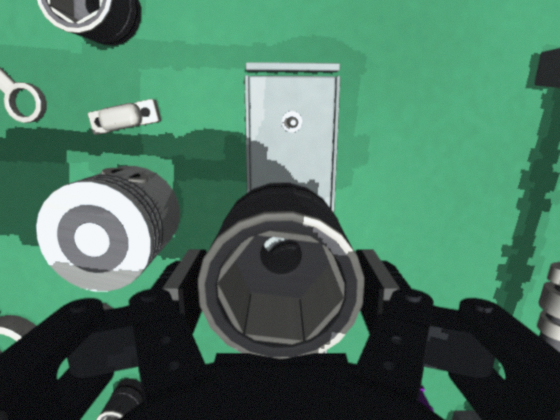

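The wrist view shows the socket held upright, its rim centre near (281,281). The plate-end post's tip is at (292,121), within 4 px of the prediction.

```bash
python3 - <<'E'
from h import *
s=dict(ee_pos=[600.5,64.2,153.0],ee_rot=[-3.141,0,1.687])
im=cv2.imread('pics/w9.png')
g=cv2.cvtColor(im,cv2.COLOR_BGR2GRAY)
# post tip: white annulus near (292,121)
c=g[105:140,275:310]; m=(c>225).astype(np.uint8); n,l,st,ce=cv2.connectedComponentsWithStats(m)
for i in range(1,n): print(st[i],ce[i]+[275,105])
for q in [(292,121)]: print(onz('wrist',q,44,s),onz('wrist',(291.5,121.5),44,s))
print('plate',onz('wrist',(247,67),16,s),onz('wrist',(339,67),16,s))
print('lips',onz('wrist',(246,80),14,s),onz('wrist',(249,175),14,s),onz('wrist',(338,80),14,s),onz('wrist',(336,175),14,s))
for q in [(281,270),(281,283)]: print('rim c',onz('wrist',q,153-4.6+60,s))
# rim ellipse: edges
for q in [(199,281),(363,281),(281,210),(281,355)]: print(onz('wrist',q,208,s))
E
```

```text
[  7   6  20  21 154] [292.66883117 119.59090909]
[16 16  4  3 10] [292.8 122. ]
[603.57536737 124.19800517  44.        ] [603.22613513 123.76352808  44.        ]
plate [561.0626894  163.92217995  16.        ] [638.73828876 173.04571001  16.        ]
lips [560.9985139  153.45323917  14.        ] [571.35952923  71.11493442  14.        ] [639.78373864 162.68753482  14.        ] [650.73968509  80.34199433  14.        ]
rim c [600.50243674  72.51230646 208.4       ]
rim c [601.12898589  67.12462912 208.4       ]
[569.86089056  64.0511362  208.        ]
[632.28057505  71.27864763 208.        ]
[597.80068953  95.75145907 208.        ]
[604.93889967  34.37162528 208.        ]
```

```bash
python3 -m jog '[{"hand":0.6,"translation":[0.01,0.15,0],"spin":0},{"hand":0.6,"translation":[0.01,0.196,-0.1],"spin":0},{"hand":0.6,"translation":[0.01,0.196,-0.25],"spin":0},{"hand":0.6,"translation":[0.01,0.196,-0.33],"spin":0},{"hand":0.6,"translation":[0.01,0.196,-0.33],"spin":0},{"hand":0.6,"translation":[0.01,0.196,-0.33],"spin":0}]'
python3 -m jog '[{"hand":0.6,"translation":[0,0,-0.03],"spin":0},{"hand":0.6,"translation":[0,0,-0.06],"spin":0},{"hand":0.6,"translation":[0,0,-0.06],"spin":0}]'
```

```text
clock: 12.08
ee_pos: [604.6, 122.5, 56.5]
ee_rot: [3.139, -0.0, 1.686]
wrist_force: [0.1, 0.3, -5.7]
width: 62.8
grip_force: 69.8
clock: 12.45
ee_pos: [603.0, 121.7, 35.4]
ee_rot: [-3.139, 0.0, 1.685]
wrist_force: [-0.5, 0.0, -6.8]
width: 63.1
grip_force: 69.8
```

No contact with the post, so I'll continue down and release.

```bash
python3 -m jog '[{"hand":0.6,"translation":[0,0,-0.03],"spin":0},{"hand":0.6,"translation":[0,0,-0.06],"spin":0},{"hand":0.6,"translation":[0,0,-0.076],"spin":0},{"hand":0.6,"translation":[0,0,-0.076],"spin":0}]'
python3 -m jog '[{"hand":0.8,"translation":[0,0,0],"spin":0},{"hand":0.95,"translation":[0,0,0],"spin":0},{"hand":0.95,"translation":[0,0,0],"spin":0},{"hand":0.95,"translation":[0,0,0.15],"spin":0},{"hand":0.95,"translation":[0,0,0.33],"spin":0},{"hand":0.95,"translation":[0,0,0.46],"spin":0},{"hand":0.95,"translation":[0,0,0.46],"spin":0},{"hand":0.95,"translation":[0,0,0.46],"spin":0}]'
python3 - <<'E'
from h import *
s,im=take('wrist','w10'); print(s['ee_pos'],s['clock'])
print('z=70 expected rim');rim(im,s,[604,124.4,70],64)
E
```

```text
clock: 12.95
ee_pos: [603.9, 121.9, 14.6]
ee_rot: [3.141, 0.0, 1.686]
wrist_force: [-2.4, 0.4, -0.9]
width: 63.2
grip_force: 70.4
clock: 13.95
ee_pos: [603.8, 121.9, 151.4]
ee_rot: [-3.141, 0.0, 1.686]
wrist_force: [0.8, -0.2, -0.2]
width: 81.2
grip_force: 0.0
[603.75564981 121.87067724 151.3639616 ] 13.95
z=70 expected rim
pred [280.2 198.2] 41.8 found [282.7 201. ] 39.9 [606.1 122.4  70. ]
pred [280.2 198.2] 41.8 found [282.7 201. ] 44.0 [606.1 122.4  70. ]
pred [280.2 198.2] 41.8 found [282.7 201. ] 36.4 [606.1 122.4  70. ]
```

The socket is down: the wrist force dropped to zero at the right height, and the rim is seen at (606,122). Next is the 57.

```bash
python3 -m jog '[{"hand":0.95,"translation":[-0.15,0.07,0],"spin":0},{"hand":0.95,"translation":[-0.3,0.14,0],"spin":0},{"hand":0.95,"translation":[-0.45,0.2,0],"spin":0},{"hand":0.95,"translation":[-0.57,0.257,0],"spin":0},{"hand":0.95,"translation":[-0.57,0.257,0],"spin":0},{"hand":0.95,"translation":[-0.57,0.257,0],"spin":0}]'
python3 - <<'E'
from h import *
s,im=take('wrist','w11'); print(s['ee_pos'],s['clock'])
rim(im,s,[433,199,58],57)
E
```

```text
clock: 14.75
ee_pos: [432.9, 198.7, 150.9]
ee_rot: [-3.14, 0.001, 1.686]
wrist_force: [0.1, -1.1, 0.7]
width: 81.2
grip_force: 0.0
[432.88309758 198.66481106 150.8977861 ] 14.75
pred [279.8 197.3] 35.7 found [284.3 196. ] 34.7 [436.5 200.4  58. ]
```

```bash
python3 -m jog '[{"hand":0.95,"translation":[0.011,0.005,-0.15],"spin":0},{"hand":0.95,"translation":[0.011,0.005,-0.3],"spin":0},{"hand":0.95,"translation":[0.011,0.005,-0.4],"spin":0},{"hand":0.95,"translation":[0.011,0.005,-0.493],"spin":0},{"hand":0.95,"translation":[0.011,0.005,-0.493],"spin":0},{"hand":0.95,"translation":[0.011,0.005,-0.493],"spin":0}]'
python3 -m jog '[{"hand":0.75,"translation":[0,0,0],"spin":0},{"hand":0.65,"translation":[0,0,0],"spin":0},{"hand":0.52,"translation":[0,0,0],"spin":0},{"hand":0.52,"translation":[0,0,0],"spin":0}]' 60
```

```text
clock: 15.55
ee_pos: [437.1, 200.3, 5.0]
ee_rot: [3.141, -0.0, 1.685]
wrist_force: [0.1, -0.9, 1.2]
width: 80.9
grip_force: 0.0
clock: 16.05
ee_pos: [437.0, 200.8, 6.2]
ee_rot: [3.139, -0.0, 1.686]
wrist_force: [-2.0, -1.5, 6.7]
width: 55.8
grip_force: 62.7
```

```bash
python3 -m jog '[{"hand":0.52,"translation":[0,0,0.18],"spin":0},{"hand":0.52,"translation":[0,0,0.36],"spin":0},{"hand":0.52,"translation":[0.05,0,0.5],"spin":0},{"hand":0.52,"translation":[0.18,-0.1,0.5],"spin":0},{"hand":0.52,"translation":[0.32,-0.25,0.5],"spin":0},{"hand":0.52,"translation":[0.45,-0.4,0.5],"spin":0},{"hand":0.52,"translation":[0.55,-0.56,0.5],"spin":0},{"hand":0.52,"translation":[0.6,-0.68,0.5],"spin":0},{"hand":0.52,"translation":[0.6,-0.68,0.5],"spin":0},{"hand":0.52,"translation":[0.6,-0.68,0.5],"spin":0}]'
cat >> h.py <<'E'
def look_post(fn,X,d=None,rz=None):
    s,im=take('wrist',fn); print(s['ee_pos'].round(1),s['ee_rot'].round(3),s['width'],s['clock'])
    p=proj('wrist',X,s); x,y=p.astype(int); c=im[y-22:y+22,x-22:x+22].copy()
    # post tip top: small disc; list bright blobs in the crop
    g=cv2.cvtColor(c,cv2.COLOR_RGB2GRAY); n,l,st,ce=cv2.connectedComponentsWithStats((g>np.percentile(g,88)).astype(np.uint8))
    print('pred',p.round(1))
    for i in range(1,n):
        if st[i][4]>15: q=ce[i]+[x-22,y-22]; print(st[i][2:],q.round(1),onz('wrist',q,X[2],s).round(1))
    cv2.imwrite('pics/'+fn+'c.png',cv2.resize(c,(352,352),interpolation=cv2.INTER_CUBIC)[:,:,::-1])
E
python3 - <<'E'
from h import *
look_post('w12',[612.1,56.9,44])
E
```

```text
clock: 17.3
ee_pos: [615.8, -3.1, 153.3]
ee_rot: [-3.14, -0.001, 1.685]
wrist_force: [-0.4, 0.3, -4.6]
width: 55.3
grip_force: 67.8
[615.8  -3.1 153.3] [-3.140e+00 -1.000e-03  1.685e+00] 55.275291440158306 17.3
pred [283.6 120. ]
[ 21  21 187] [284.4 119.5] [612.7  57.4  44. ]
```

View pics/w12.png

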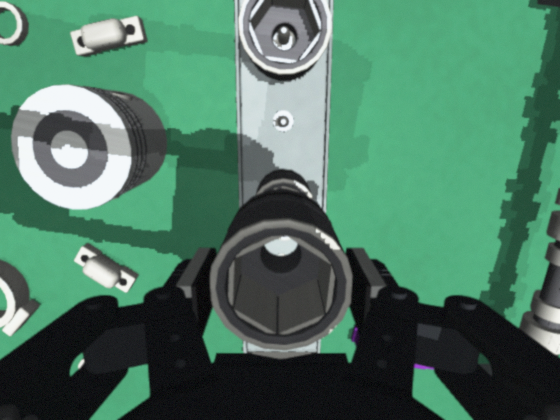

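The crop shows the 64 seated on its post at the top and the next post's tip at (284,120), which is world (612.5,57). The 57 is in hand and upright.

```bash
python3 -m jog '[{"hand":0.52,"translation":[-0.013,0.15,0],"spin":0},{"hand":0.52,"translation":[-0.013,0.198,-0.1],"spin":0},{"hand":0.52,"translation":[-0.013,0.198,-0.25],"spin":0},{"hand":0.52,"translation":[-0.013,0.198,-0.33],"spin":0},{"hand":0.52,"translation":[-0.013,0.198,-0.33],"spin":0},{"hand":0.52,"translation":[-0.013,0.198,-0.33],"spin":0}]'
python3 -m jog '[{"hand":0.52,"translation":[0,0,-0.03],"spin":0},{"hand":0.52,"translation":[0,0,-0.07],"spin":0},{"hand":0.52,"translation":[0,0,-0.07],"spin":0}]'
python3 -m jog '[{"hand":0.52,"translation":[0,0,-0.03],"spin":0},{"hand":0.52,"translation":[0,0,-0.067],"spin":0},{"hand":0.52,"translation":[0,0,-0.067],"spin":0},{"hand":0.52,"translation":[0,0,-0.067],"spin":0}]'
```

```text
clock: 18.1
ee_pos: [612.9, 56.7, 57.0]
ee_rot: [3.139, 0.0, 1.687]
wrist_force: [-0.3, -0.8, -3.2]
width: 55.4
grip_force: 67.7
clock: 18.48
ee_pos: [611.1, 55.8, 32.2]
ee_rot: [-3.138, -0.0, 1.685]
wrist_force: [-0.2, -0.2, -4.9]
width: 55.3
grip_force: 67.7
clock: 18.98
ee_pos: [613.0, 55.8, 15.7]
ee_rot: [3.139, 0.0, 1.685]
wrist_force: [-4.9, -0.7, 5.1]
width: 55.3
grip_force: 69.8
```

```bash
python3 -m jog '[{"hand":0.7,"translation":[0,0,0],"spin":0},{"hand":0.8,"translation":[0,0,0],"spin":0},{"hand":0.8,"translation":[0,0,0],"spin":0},{"hand":0.8,"translation":[0,0,0.18],"spin":0},{"hand":0.8,"translation":[0,0,0.36],"spin":0},{"hand":0.8,"translation":[0,0,0.46],"spin":0},{"hand":0.8,"translation":[0,-0.2,0.46],"spin":0},{"hand":0.8,"translation":[-0.08,-0.38,0.46],"spin":0},{"hand":0.7,"translation":[-0.2,-0.52,0.46],"spin":0},{"hand":0.6,"translation":[-0.34,-0.66,0.46],"spin":0}]'
python3 -m jog '[{"hand":0.6,"translation":[-0.1,-0.11,0],"spin":0},{"hand":0.6,"translation":[-0.19,-0.196,0],"spin":0},{"hand":0.6,"translation":[-0.19,-0.196,0],"spin":0},{"hand":0.6,"translation":[-0.19,-0.196,0],"spin":0}]'
python3 - <<'E'
from h import *
s,im=take('wrist','w13'); print(s['ee_pos'],s['clock'])
rim(im,s,[454,-200,50],36)
E
```

```text
clock: 20.23
ee_pos: [509.2, -143.5, 151.6]
ee_rot: [-3.141, 0.0, 1.686]
wrist_force: [0.5, -0.8, 0.1]
width: 51.2
grip_force: 0.0
clock: 20.72
ee_pos: [453.6, -200.7, 152.0]
ee_rot: [3.141, -0.0, 1.685]
wrist_force: [0.4, 0.3, 0.5]
width: 51.3
grip_force: 0.0
[ 453.62631976 -200.67321657  152.03685296] 20.725
pred [280.  194.4] 21.9 found [282.  195.7] 21.9 [ 455.8 -200.9   50. ]
```

```bash
python3 -m jog '[{"hand":0.6,"translation":[0.007,0,-0.15],"spin":0},{"hand":0.6,"translation":[0.007,0,-0.3],"spin":0},{"hand":0.6,"translation":[0.007,0,-0.4],"spin":0},{"hand":0.6,"translation":[0.007,0,-0.493],"spin":0},{"hand":0.6,"translation":[0.007,0,-0.493],"spin":0},{"hand":0.6,"translation":[0.007,0,-0.493],"spin":0}]'
python3 -m jog '[{"hand":0.5,"translation":[0,0,0],"spin":0},{"hand":0.4,"translation":[0,0,0],"spin":0},{"hand":0.3,"translation":[0,0,0],"spin":0},{"hand":0.3,"translation":[0,0,0],"spin":0}]' 60
```

```text
clock: 21.52
ee_pos: [456.3, -200.7, 5.3]
ee_rot: [3.141, 0.001, 1.687]
wrist_force: [-0.1, 0.1, 0.8]
width: 50.8
grip_force: 0.0
clock: 22.02
ee_pos: [456.4, -201.5, 6.1]
ee_rot: [3.139, 0.002, 1.685]
wrist_force: [-0.8, 1.0, 6.5]
width: 33.9
grip_force: 59.1
```

```bash
python3 -m jog '[{"hand":0.3,"translation":[0,0,0.18],"spin":0},{"hand":0.3,"translation":[0,0,0.36],"spin":0},{"hand":0.3,"translation":[0.1,0,0.5],"spin":0},{"hand":0.3,"translation":[0.28,0,0.5],"spin":0},{"hand":0.3,"translation":[0.46,-0.01,0.5],"spin":0},{"hand":0.3,"translation":[0.633,-0.013,0.5],"spin":0},{"hand":0.3,"translation":[0.633,-0.013,0.5],"spin":0},{"hand":0.3,"translation":[0.633,-0.013,0.5],"spin":0}]'
python3 - <<'E'
from h import *
look_post('w14',[637.6,-145.3,44])
s=sensors.read_state()
print(proj('wrist',s['ee_pos']+np.array([0,0,45.]),s))
im=cv2.imread('pics/w14.png')[:,:,::-1].copy(); rim(im,s,list(s['ee_pos']+np.array([0,0,45.])),36)
E
```

```text
clock: 23.02
ee_pos: [644.7, -204.8, 153.1]
ee_rot: [-3.14, -0.001, 1.686]
wrist_force: [-1.2, -1.0, -1.6]
width: 34.0
grip_force: 61.6
[ 644.7 -204.8  153.1] [-3.140e+00 -1.000e-03  1.686e+00] 33.98410429522081 23.025
pred [279.4 120.3]
[ 8  6 24] [262.2 100.2] [ 622.3 -131.4   44. ]
[ 21  21 182] [277.  120.4] [ 635.6 -145.6   44. ]
[278.68097915 277.27459895]
pred [278.7 277.3] 43.4 found [281.  279.7] 44.8 [ 645.6 -205.9  199.5]
pred [278.7 277.3] 43.4 found [281.  279.7] 38.2 [ 645.6 -205.9  199.5]
```

View pics/w14.png

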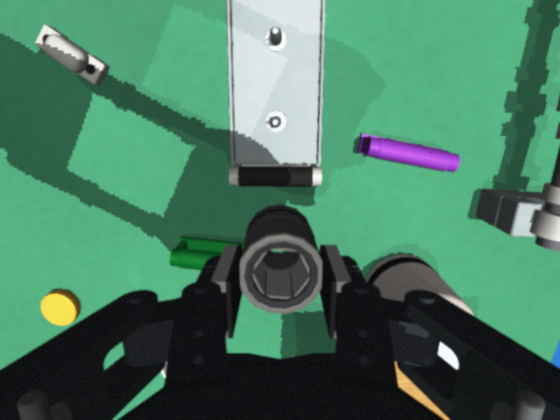

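The picture shows the 36 in hand with its rim at (281,280). The tray's black handle is at (276,176), the end post's tip at (277,120) and the next post at (276,37). The green and purple look-alikes lie clear of the tray.

```bash
python3 -m jog '[{"hand":0.3,"translation":[-0.02,0.15,0],"spin":0},{"hand":0.3,"translation":[-0.032,0.2,-0.1],"spin":0},{"hand":0.3,"translation":[-0.032,0.2,-0.25],"spin":0},{"hand":0.3,"translation":[-0.032,0.2,-0.33],"spin":0},{"hand":0.3,"translation":[-0.032,0.2,-0.33],"spin":0},{"hand":0.3,"translation":[-0.032,0.2,-0.33],"spin":0}]'
python3 -m jog '[{"hand":0.3,"translation":[0,0,-0.03],"spin":0},{"hand":0.3,"translation":[0,0,-0.07],"spin":0},{"hand":0.3,"translation":[0,0,-0.07],"spin":0}]'
python3 -m jog '[{"hand":0.3,"translation":[0,0,-0.03],"spin":0},{"hand":0.3,"translation":[0,0,-0.067],"spin":0},{"hand":0.3,"translation":[0,0,-0.067],"spin":0},{"hand":0.3,"translation":[0,0,-0.067],"spin":0}]'
```

```text
clock: 23.82
ee_pos: [636.2, -145.4, 58.1]
ee_rot: [3.138, 0.002, 1.685]
wrist_force: [0.2, -0.5, -3.6]
width: 33.8
grip_force: 61.6
clock: 24.2
ee_pos: [634.6, -144.5, 32.0]
ee_rot: [-3.139, -0.001, 1.686]
wrist_force: [0.3, 0.5, -3.3]
width: 34.0
grip_force: 61.5
clock: 24.7
ee_pos: [635.8, -145.2, 15.7]
ee_rot: [3.141, 0.001, 1.685]
wrist_force: [-3.8, 0.1, 6.0]
width: 33.5
grip_force: 63.4
```

```bash
python3 -m jog '[{"hand":0.5,"translation":[0,0,0],"spin":0},{"hand":0.6,"translation":[0,0,0],"spin":0},{"hand":0.6,"translation":[0,0,0],"spin":0},{"hand":0.6,"translation":[0,0,0.18],"spin":0},{"hand":0.6,"translation":[0,0,0.36],"spin":0},{"hand":0.6,"translation":[0,0,0.46],"spin":0},{"hand":0.7,"translation":[-0.05,-0.18,0.46],"spin":0},{"hand":0.7,"translation":[-0.1,-0.36,0.46],"spin":0},{"hand":0.7,"translation":[-0.15,-0.54,0.46],"spin":0},{"hand":0.7,"translation":[-0.2,-0.72,0.46],"spin":0}]'
python3 -m jog '[{"hand":0.7,"translation":[-0.019,-0.087,0],"spin":0},{"hand":0.7,"translation":[-0.019,-0.087,0],"spin":0},{"hand":0.7,"translation":[-0.019,-0.087,0],"spin":0},{"hand":0.7,"translation":[-0.019,-0.087,0],"spin":0}]'
python3 - <<'E'
from h import *
s,im=take('wrist','w15'); print(s['ee_pos'],s['clock'])
rim(im,s,[571,-387,52],43)
E
```

```text
clock: 25.95
ee_pos: [575.1, -362.4, 151.8]
ee_rot: [3.141, 0.0, 1.686]
wrist_force: [0.5, 0.1, 0.4]
width: 59.9
grip_force: 0.0
clock: 26.45
ee_pos: [570.9, -385.3, 152.2]
ee_rot: [3.141, -0.0, 1.688]
wrist_force: [0.4, 0.4, -0.1]
width: 59.8
grip_force: 0.0
[ 570.86488082 -385.26831077  152.22624399] 26.45
pred [279.4 197.7] 26.2 found [279.7 196. ] 25.8 [ 571.1 -385.5   52. ]
pred [279.4 197.7] 26.2 found [279.7 196. ] 22.7 [ 571.1 -385.5   52. ]
```

```bash
python3 -m jog '[{"hand":0.7,"translation":[0.003,0.003,-0.15],"spin":0},{"hand":0.7,"translation":[0.003,0.003,-0.3],"spin":0},{"hand":0.7,"translation":[0.003,0.003,-0.4],"spin":0},{"hand":0.7,"translation":[0.003,0.003,-0.493],"spin":0},{"hand":0.7,"translation":[0.003,0.003,-0.493],"spin":0},{"hand":0.7,"translation":[0.003,0.003,-0.493],"spin":0}]'
python3 -m jog '[{"hand":0.6,"translation":[0,0,0],"spin":0},{"hand":0.5,"translation":[0,0,0],"spin":0},{"hand":0.38,"translation":[0,0,0],"spin":0},{"hand":0.38,"translation":[0,0,0],"spin":0}]' 60
```

```text
clock: 27.25
ee_pos: [571.7, -385.9, 5.8]
ee_rot: [3.14, 0.001, 1.686]
wrist_force: [-0.1, -0.1, 0.7]
width: 59.8
grip_force: 0.0
clock: 27.75
ee_pos: [571.8, -386.8, 6.6]
ee_rot: [3.139, 0.002, 1.685]
wrist_force: [-0.7, 0.7, 5.5]
width: 41.1
grip_force: 61.7
```

```bash
python3 -m jog '[{"hand":0.38,"translation":[0,0,0.18],"spin":0},{"hand":0.38,"translation":[0,0,0.36],"spin":0},{"hand":0.38,"translation":[0.03,0.1,0.5],"spin":0},{"hand":0.38,"translation":[0.07,0.28,0.5],"spin":0},{"hand":0.38,"translation":[0.11,0.46,0.5],"spin":0},{"hand":0.38,"translation":[0.15,0.64,0.5],"spin":0},{"hand":0.38,"translation":[0.187,0.823,0.5],"spin":0},{"hand":0.38,"translation":[0.187,0.823,0.5],"spin":0},{"hand":0.38,"translation":[0.187,0.823,0.5],"spin":0},{"hand":0.38,"translation":[0.187,0.823,0.5],"spin":0}]'
python3 - <<'E'
from h import *
look_post('w16',[627.9,-78.1,44])
s=sensors.read_state()
im=cv2.imread('pics/w16.png')[:,:,::-1].copy(); rim(im,s,list(s['ee_pos']+np.array([0,0,47.])),43)
E
```

```text
clock: 29.0
ee_pos: [626.6, -140.4, 153.8]
ee_rot: [-3.141, 0.0, 1.684]
wrist_force: [-0.1, 0.5, -2.8]
width: 40.7
grip_force: 62.2
[ 626.6 -140.4  153.8] [-3.141  0.     1.684] 40.689027654562985 29.0
pred [289.9 117.8]
[ 21  22 210] [288.5 117.8] [626.8 -78.3  44. ]
[ 5  5 16] [288.3 119.1] [626.8 -79.3  44. ]
pred [278.6 279.5] 52.5 found [276.3 278.7] 49.2 [ 625.7 -140.2  200.8]
```

```bash
python3 -m jog '[{"hand":0.38,"translation":[0.001,0.15,0],"spin":0},{"hand":0.38,"translation":[0.001,0.201,-0.1],"spin":0},{"hand":0.38,"translation":[0.001,0.201,-0.25],"spin":0},{"hand":0.38,"translation":[0.001,0.201,-0.33],"spin":0},{"hand":0.38,"translation":[0.001,0.201,-0.33],"spin":0},{"hand":0.38,"translation":[0.001,0.201,-0.33],"spin":0}]'
python3 -m jog '[{"hand":0.38,"translation":[0,0,-0.03],"spin":0},{"hand":0.38,"translation":[0,0,-0.07],"spin":0},{"hand":0.38,"translation":[0,0,-0.07],"spin":0}]'
python3 -m jog '[{"hand":0.38,"translation":[0,0,-0.03],"spin":0},{"hand":0.38,"translation":[0,0,-0.067],"spin":0},{"hand":0.38,"translation":[0,0,-0.067],"spin":0},{"hand":0.38,"translation":[0,0,-0.067],"spin":0}]'
```

```text
clock: 29.8
ee_pos: [628.0, -79.7, 56.8]
ee_rot: [3.139, 0.001, 1.684]
wrist_force: [-0.4, 0.1, -2.2]
width: 41.2
grip_force: 62.1
clock: 30.18
ee_pos: [626.2, -78.6, 32.2]
ee_rot: [-3.139, -0.001, 1.686]
wrist_force: [-0.2, -1.2, -3.0]
width: 41.3
grip_force: 62.1
clock: 30.68
ee_pos: [627.9, -78.9, 15.8]
ee_rot: [3.14, 0.001, 1.686]
wrist_force: [-2.7, 0.7, 5.9]
width: 41.0
grip_force: 65.2
```

Seated with the same contact signature. I'll release, retreat clear of the tray and check all five.

```bash
python3 -m jog '[{"hand":0.5,"translation":[0,0,0],"spin":0},{"hand":0.65,"translation":[0,0,0],"spin":0},{"hand":0.65,"translation":[0,0,0],"spin":0},{"hand":0.65,"translation":[0,0,0.18],"spin":0},{"hand":0.65,"translation":[0,0,0.36],"spin":0},{"hand":0.65,"translation":[0,0,0.5],"spin":0},{"hand":0.65,"translation":[-0.15,-0.1,0.55],"spin":0},{"hand":0.65,"translation":[-0.3,-0.25,0.6],"spin":0},{"hand":0.65,"translation":[-0.42,-0.4,0.6],"spin":0},{"hand":0.65,"translation":[-0.5,-0.55,0.6],"spin":0}]'
python3 -m jog '[{"hand":0.65,"translation":[-0.05,-0.15,0],"spin":0},{"hand":0.65,"translation":[-0.1,-0.3,0],"spin":0},{"hand":0.65,"translation":[-0.1,-0.3,0],"spin":0},{"hand":0.65,"translation":[-0.1,-0.3,0],"spin":0}]'
python3 - <<'E'
from h import *
_,t=take('top','topF'); _,d=take('side','sideF')
a=cv2.resize(t[160:300,200:370],(486,400),interpolation=cv2.INTER_CUBIC); b=cv2.resize(d[160:280,240:360],(400,400),interpolation=cv2.INTER_CUBIC)
cv2.imwrite('pics/fin.png',cv2.resize(np.hstack([a,b])[:,:,::-1],(798,360)))
E
```

```text
clock: 31.92
ee_pos: [475.9, -245.2, 194.5]
ee_rot: [3.141, 0.001, 1.685]
wrist_force: [1.0, -0.6, 0.1]
width: 55.4
grip_force: 0.0
clock: 32.42
ee_pos: [447.3, -333.5, 193.6]
ee_rot: [-3.142, -0.001, 1.685]
wrist_force: [0.3, 0.1, -0.9]
width: 55.4
grip_force: 0.0
```

View pics/fin.png

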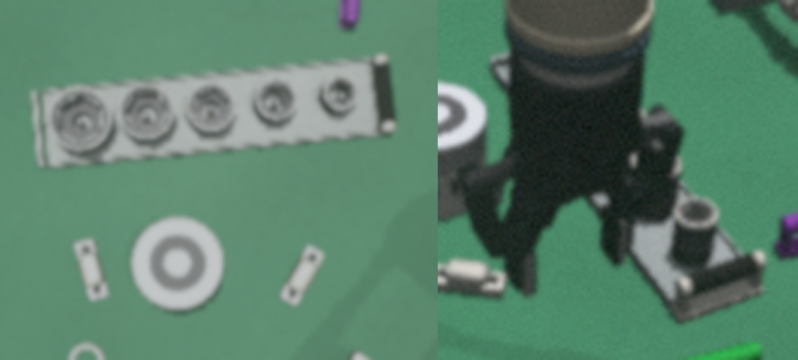

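The top view shows all five sockets on their posts, running 64, 57, 50, 43, 36 from left to right, with the 36 next to the black handle and the piston untouched. The contact heights (15.7, 15.7, 15.8 and 14.6 mm) match full seating.

```bash
python3 -c "
from plant import env
print(env.hand_in())"
```

```text
the job is handed in; nothing more can be done
None
```

The four loose sockets are back on their posts, fully down with openings up, in size order with the 36 next to the handle; the middle socket and piston were left alone, and I handed the job in at about 32 s.

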